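# Feel the filed edge of a brass collar for burrs

### The arm

A 6-joint arm with a two-finger parallel gripper is mounted at the origin on the work surface. World frame = base frame: x ahead of the robot, y to its left, z up, the work surface at z = 0. Lengths are in m, angles in rad, forces in N, time in s.
With the tool pointing down it reaches from about 0.35 to 0.775 m from the base axis. Payload 5.5 kg.
Tool frame: the origin (TCP) lies between the finger pads; the fingertips stand 22 mm ahead of it and the grasp point (between the pads) lies 3 mm ahead of it; z points along the fingers, y is the line along which they close (so a half turn about z gives the same grasp; the last joint's range is limited). The gripper opens to 85 mm and grips with 20 to 120 N. Pads are 22 mm wide; open, the fingers measure 114 mm over their backs; the gripper's body (76 mm by 85 mm) begins 54 mm behind the grasp point. The pads swing forward as they close: fully open they stand 13 mm farther back than shut.
Start: joints at [0.978, 0.313, 0.046, 1.304, 0, 1.431], TCP at [0.252, 0.517, 0.253] pointing down, gripper open.
Joint ranges: [-2.76, 2.76], [-0.86, 1.69], [-1.03, 1.26], [-2.2, 2.34], [-1.47, 1.5], [-3.14, 3.14]. Speed limits (rad/s): [2.57, 2.57, 3.14, 3.14, 3.14, 3.14].

### API

Orientations are given as a rotation vector (axis times angle).
In Python, from workcell import r, hand, capture, order gives the robot as it stands. Calls block until the motion is done:
- r.move_to(position, orientation): joint-space move of the TCP to a pose.
- r.move_l(position, rotation=None, v=0.15): straight line of the TCP; rotation=None keeps the orientation; v is the mean speed in m/s.
- r.move_joints(angles): joint-space move.
- hand.grip(opening, grasp_force=None): finger opening in m; grasp_force is the grip in N (None keeps the last); returns when the fingers have stopped.
- r.wait(seconds).
- r.solve_ik(position, orientation): joint angles nearest the present ones, or None.
- r.state(): the state.
- capture(name): name is "scene" or "top" or "wrist"; returns a dict with "color" (384x512x3 uint8, red, green, blue), "fx", "fy", "cx", "cy" (pixels), "T" (4x4, takes a point from camera to world coordinates). Camera axes: x right, y up, looking along -z (the intrinsics and any distortion apply to the point x, -y, -z); pixel columns grow to the right and rows downward; lengths in m; the calibration is good to about 2 mm. A picture is of the moment at which its call begins. There is no depth.
A pose or a line that the arm cannot do raises r.Unreachable and nothing moves.
- order.hand_in(): hands the job in; it is judged then, once.
The state is a dict: "t": time; "joints": joint angles; "qvel": joint speeds; "joint_efforts": joint torques, N m; "tool_pos": TCP position; "eef_rot": TCP orientation; "ft_force": force on the tool from outside, world axes, zero at the start; "torque": the same for the moment, N m; "finger_gap": finger opening in m; "grip_force": force on a finger pad.
Only numpy, scipy, OpenCV 4.12 (cv2) and the standard library are available. Lean on these libraries where they do the work, as an engineer would, in place of code of your own. Each camera call takes 0.05 s, during which the arm holds its last target. There are 200 camera calls.

### The job

Feel the freshly filed top edge of the C-shaped brass neck collar for burrs: with the fingers closed, set the fingertips down on its ball end and run them lightly along the top edge, all the way round the open collar to its plain end, with only enough touch that the sprung pad under it gives a little. Do not pinch, lift or shift the collar, leave the wax and the finger ring inside it and everything else on the bench alone, and finish with the hand clear above.

Things in the scene. Friction and masses are not known exactly. Their poses are not given: they have to be found in the camera images.
- collar: Open neck collar, a C of brass strip on edge on the pad: mean radius 66 mm, strip 5 mm thick, 18 mm high, 0.12 kg, loose. One end is a ball 18 mm across, top level with the edge; the other is cut plain. Origin on its axis at the underside, z up. In its frame the ball is at 40 deg (+x towards +y); from there the strip runs counter-clockwise seen from above to the plain end at 320 deg.
- mark0 (a point): Unmarked point on the middle of the collar's top edge (66 mm from its axis, 18 mm above its origin), the top of the ball: the starting end. It moves with the collar and has its axes.
- mark1 (a point): Unmarked point on the middle of the collar's top edge (66 mm from its axis, 18 mm above its origin), 30.8 deg round from the ball. It moves with the collar and has its axes.
- mark2 (a point): Unmarked point on the middle of the collar's top edge (66 mm from its axis, 18 mm above its origin), 61.6 deg round from the ball. It moves with the collar and has its axes.
- mark3 (a point): Unmarked point on the middle of the collar's top edge (66 mm from its axis, 18 mm above its origin), 92.4 deg round from the ball. It moves with the collar and has its axes.
- mark4 (a point): Unmarked point on the middle of the collar's top edge (66 mm from its axis, 18 mm above its origin), 123.2 deg round from the ball. It moves with the collar and has its axes.
- mark5 (a point): Unmarked point on the middle of the collar's top edge (66 mm from its axis, 18 mm above its origin), 154.0 deg round from the ball. It moves with the collar and has its axes.
- mark6 (a point): Unmarked point on the middle of the collar's top edge (66 mm from its axis, 18 mm above its origin), 184.8 deg round from the ball. It moves with the collar and has its axes.
- mark7 (a point): Unmarked point on the middle of the collar's top edge (66 mm from its axis, 18 mm above its origin), 215.6 deg round from the ball. It moves with the collar and has its axes.
- mark8 (a point): Unmarked point on the middle of the collar's top edge (66 mm from its axis, 18 mm above its origin), 246.4 deg round from the ball. It moves with the collar and has its axes.
- mark9 (a point): Unmarked point on the middle of the collar's top edge (66 mm from its axis, 18 mm above its origin), 3 deg (3 mm) before the plain end: the finish. It moves with the collar and has its axes.
- stand: Round wooden block, 190 mm across, 30 mm high, fixed; carries foam, pad and collar. Origin at the centre of its underside, on the bench; the collar stands centred over it, axes alike (within 1 mm). On the pad, inside the collar, is a wooden disc 114 mm across, 6 mm high; in the gap, beside each end, a white peg 8 mm across, 10 mm high: they keep the collar from sliding or turning.
- pad (a joint): How far the felt pad under the collar (176 mm across, top 54 mm above the bench, so the collar's top edge is at 72 mm) is pressed down on its foam: 0 at rest, 0.016 m at the stop. It goes straight down without tilting, with all that is on it; it starts to give at about 0.5 to 1.2 N and then takes 0.5 N more per mm.
- wax: Yellow cake of wax, 28 mm across and 22 mm high, loose, on the wooden disc inside the collar (top about 82 mm above the bench), about 17 mm from the collar's axis. Origin at the centre of its underside. Leave alone.
- finger_ring: Plain steel finger ring, 22 mm across, 8 mm high, loose, lying on the wooden disc inside the collar, about 18 mm from the collar's axis. Origin at its underside. Leave alone.
- bangle: Closed plain brass bangle, 68 mm across, 14 mm high, lying on the bench at one side. Loose; leave alone. Origin at its underside.
- jar: Amber glass jar with steel lid, 54 mm across, 60 mm high, at one side. Loose; leave alone. Origin at its underside.
- crucible: Small white crucible, 52 mm across, 35 mm high, at one side. Loose; leave alone. Origin at its underside.
- firebrick: Pale soldering brick, 110 x 170 x 45 mm, at the back. Loose; leave alone. Origin at its underside.
- graver: Tool with handle lying on the bench, 150 mm long, front left. Loose; leave alone. Origin at its underside.
- mallet: Small hammer lying on the bench, 240 mm long, on the right. Loose; leave alone. Origin at its underside.
There are look-alikes about, which are no part of the job. Leave any pink or turquoise look-alike of the collar alone.

How it is judged:
By the outcome, as a careful person would: the job done as asked, in the order asked, and still so for the second after the job is handed in, with the robot touching nothing.
It also fails if it takes over 54 s, if anything falls off the work surface, if the arm or the gripper's body presses on something with over 40 N, if the wrist force passes 120 N, or if a joint passes its speed limit or range.

## Working session

There is one attempt and no reset: what is moved stays moved. The work goes in short steps, each a Python script; the robot and the scene stay as the last script left them, time stands still between calls to the robot, and variables do not carry over. Pictures are saved under pics/ and viewed, at most 10 in all, crops included, and the job is handed in when it is done.

```bash
mkdir -p pics; ls
python3 - <<'E'
from workcell import r,hand,capture
import cv2,pickle
for n in("top","scene"):
    c=capture(n);pickle.dump(c,open(f"pics/{n}0.pkl","wb"))
    cv2.imwrite(f"pics/{n}0.png",c["color"][:,:,::-1]); print(n,c["fx"],c["fy"],c["cx"],c["cy"],[k for k in c],c["T"].round(4).tolist())
s=r.state();print(s)
E
```

```text
pics
top 407.4362624750544 407.4362624750544 258.1696945395277 198.95601775059475 ['color', 'fx', 'fy', 'cx', 'cy', 'T'] [[-0.0186, 0.9842, -0.1763, 0.351], [-0.9996, -0.0149, 0.0224, -0.0148], [0.0194, 0.1766, 0.9841, 1.2776], [0.0, 0.0, 0.0, 1.0]]
scene 414.07934806941574 414.07934806941574 255.10580405599006 200.06935471429273 ['color', 'fx', 'fy', 'cx', 'cy', 'T'] [[0.7856, -0.3427, 0.5151, 1.0757], [0.6187, 0.4387, -0.6517, -0.7043], [-0.0026, 0.8307, 0.5567, 0.6582], [0.0, 0.0, 0.0, 1.0]]
{'t': 0.1, 'joints': array([ 9.78374085e-01,  3.13924672e-01,  4.50942289e-02,  1.30358400e+00,
       -1.10434628e-05,  1.43122392e+00]), 'qvel': array([ 0.00025214, -0.00177942,  0.00265979,  0.00058891,  0.00133854,
        0.00089843]), 'joint_efforts': array([ 2.50285942e-03, -4.81725633e+01,  2.99244690e+01,  1.26990557e-02,
       -1.57292511e-04,  6.60315408e-06]), 'tool_pos': array([0.25134431, 0.51669808, 0.25249903]), 'eef_rot': array([-7.05144371e-01, -3.06084902e+00,  2.37916660e-03]), 'ft_force': array([-0.09590343, -0.37518342,  0.50412849]), 'torque': array([ 0.04857689, -0.05720563, -0.01547936]), 'grip_force': 0.0, 'finger_gap': 0.08523164876795679}
```

View pics/top0.png

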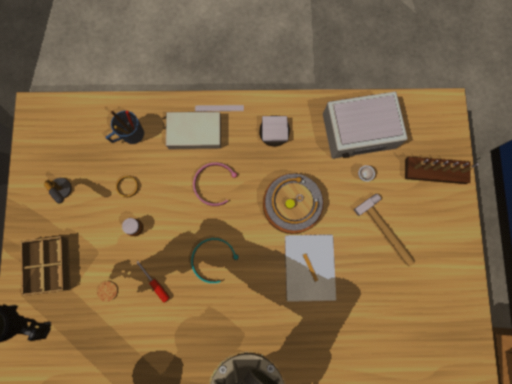

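View pics/scene0.png

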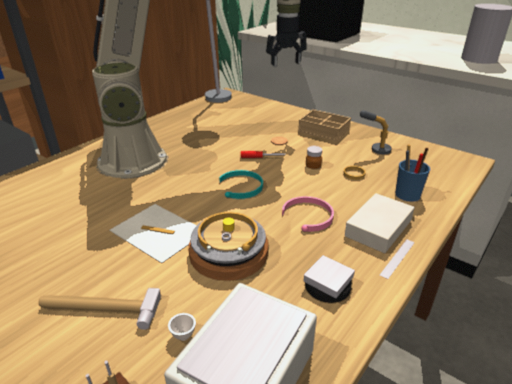

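The brass C on the round stand, at about (295,202) in top and (228,232) in scene, fits the collar. The pink C at (215,184) and the turquoise C at (213,260) in top are the look-alikes. I'll go above it for a close view.

```bash
cat > h.py <<'E'
import numpy as np,pickle,cv2
def ray(c,u,v,z):
    d=c["T"][:3,:3]@np.array([(u-c["cx"])/c["fx"],-(v-c["cy"])/c["fy"],-1]);o=c["T"][:3,3]
    return o+d*(z-o[2])/d[2]
def proj(c,P):
    p=(np.atleast_2d(P)-c["T"][:3,3])@c["T"][:3,:3]
    return np.c_[c["cx"]+c["fx"]*p[:,0]/-p[:,2],c["cy"]+c["fy"]*p[:,1]/p[:,2]]
E
python3 - <<'E'
from h import *
from workcell import r,hand,capture
from scipy.spatial.transform import Rotation as R
c=pickle.load(open("pics/top0.pkl","rb"));p=ray(c,295,202,.06);print(p)
hand.grip(0.0)
rot=R.from_euler('ZX',[np.arctan2(p[1],p[0])-np.pi/2,np.pi]).as_rotvec()
print(r.solve_ik([p[0]-.06,p[1],.33],rot))
r.move_to([p[0]-.06,p[1],.33],rot)
c=capture("wrist");pickle.dump(c,open("pics/w1.pkl","wb"));cv2.imwrite("pics/w1.png",c["color"][:,:,::-1])
s=r.state();print(c["T"].round(3).tolist(),s["t"],s["joints"],s["tool_pos"],s["finger_gap"],s["ft_force"])
E
```

```text
[ 0.55796813 -0.15428901  0.06      ]
[-0.45452163  0.19791826  0.08020316  1.45308123  0.         -1.75553973]
[[-0.964, -0.257, -0.068, 0.48], [0.266, -0.931, -0.251, -0.217], [0.001, -0.26, 0.966, 0.45], [0.0, 0.0, 0.0, 1.0]] 3.6 [-4.53580778e-01  1.97901912e-01  8.01077435e-02  1.45308377e+00
  7.22249398e-05 -1.75533725e+00] [ 0.4980842 -0.153784   0.329969 ] -7.070815314557847e-05 [ 0.30329225 -0.09899082 -0.10541159]
```

View pics/w1.png

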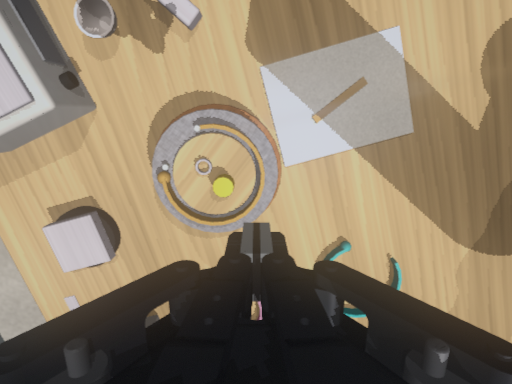

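Run:
```python
from h import *
c=pickle.load(open("pics/w1.pkl","rb"));im=c["color"][:,:,::-1]
for u,v in[(164,178),(201,127)]:print(ray(c,u,v,.072))
cv2.imwrite("pics/w1c.png",cv2.resize(im[90:240,140:300],None,fx=4,fy=4,interpolation=cv2.INTER_CUBIC))
```

```text
[ 0.62095863 -0.16656363  0.072     ]
[ 0.55278132 -0.21658546  0.072     ]
```

View pics/w1c.png

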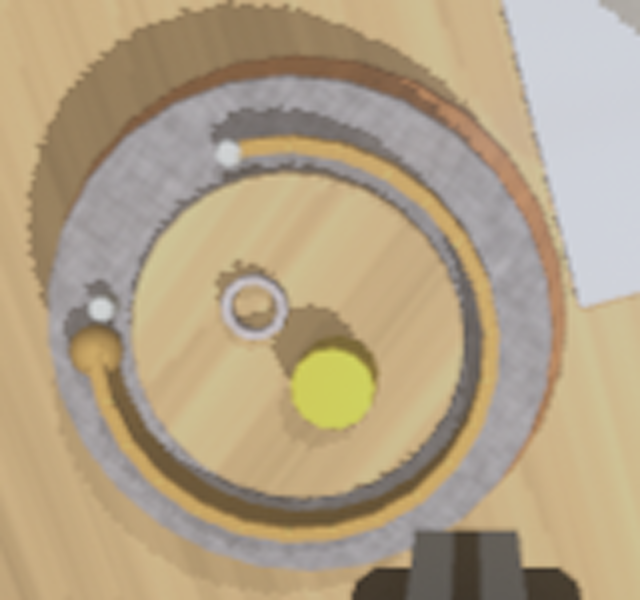

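The crop shows the ball at (96,350), the plain end at about (242,150) beside its peg, and the bright top edge through (300,534), (490,335) and (290,146). The ball is at the left and the strip runs round the bottom and right to the top. I'll fit the circle to these points.

```bash
cat > fit.py <<'E'
from h import *
from scipy.optimize import least_squares
c=pickle.load(open("pics/w1.pkl","rb"))
f=lambda a:(np.array(a)+.5)/4-.5+[140,90]
edge=[(120,438),(150,477),(200,513),(250,530),(300,534),(350,528),(400,503),(450,455),(478,405),(490,335),(478,270),(450,222),(400,181),(350,155),(290,146)]
P=np.array([ray(c,*f(e),.072)[:2] for e in edge])
s=least_squares(lambda x:np.hypot(*(P-x).T)-.066,P.mean(0)); C=s.x
s2=least_squares(lambda x:np.hypot(*(P-x[:2]).T)-x[2],[*C,.066])
print("C",C,"res mm",(s.fun*1e3).round(1),"free",s2.x)
b=ray(c,*f((96,350)),.063)[:2]-C;e=ray(c,*f((242,151)),.072)[:2]-C
a=lambda v:np.degrees(np.arctan2(v[1],v[0]))
print("ball r",np.hypot(*b),"yaw",a(b)-40,"end r",np.hypot(*e),"yaw",a(e)+40)
E
python3 fit.py
```

```text
C [ 0.55883962 -0.15142123] res mm [ 0.5  1.1  1.1  0.6  0.1  0.4 -0.7 -1.1 -0.4  0.6  1.6  1.6  0.1  0.3
 -0.4] free [ 0.55912734 -0.15174976  0.06649718]
ball r 0.0672773318423065 yaw -53.07445576001039 end r 0.06519638637743383 yaw -54.25831172966892
```

Ball and plain end agree on the yaw (about -53.6 deg) and the radii fit. I'll hover closed tips 10 mm above the ball and a quarter of the way round, and check from near.

```bash
cat >> h.py <<'E'
from scipy.spatial.transform import Rotation as R
C=np.array([.5590,-.1516]);YAW=-53.6
ROT=R.from_euler('ZX',[-15.3*np.pi/180-np.pi/2,np.pi]).as_rotvec()
def mark(a,z): # a deg from ball, z = fingertip height -> TCP
    t=np.radians(YAW+40+a);return [C[0]+.066*np.cos(t),C[1]+.066*np.sin(t),z+.022]
E
python3 - <<'E'
from h import *
from workcell import r,hand,capture
out=[]
r.move_to(mark(140,.13),ROT)
for a in(140,0):
    r.move_l(mark(a,.095),v=.12) if a==140 else (r.move_l(mark(140,.13),v=.15),r.move_l(mark(0,.13),v=.15),r.move_l(mark(0,.082),v=.1))
    r.wait(.3);c=capture("wrist");pickle.dump(c,open(f"pics/n{a}.pkl","wb"));im=c["color"][:,:,::-1].copy()
    s=r.state();print(a,s["t"],s["tool_pos"],mark(a,0)[:2],s["ft_force"],proj(c,[*mark(a,0)[:2],.072]),proj(c,s["tool_pos"]+[0,0,-.022]))
    for m in range(0,278,4):
        u,v=proj(c,[*mark(m,0)[:2],.072])[0];cv2.circle(im,(round(u),round(v)),0,(255,0,255),-1)
    out.append(im[60:300,90:390])
cv2.imwrite("pics/near.png",cv2.resize(np.hstack(out),(800,320),interpolation=cv2.INTER_AREA))
E
```

```text
140 5.1667 [ 0.52019656 -0.09862666  0.11758603] [np.float64(0.5198343534841557), np.float64(-0.09847700937450968)] [-0.26270318  0.44527192  0.36217292] [[256.62980096 222.98023956]] [[255.96015234 239.41597537]]
0 7.5083 [ 0.62343078 -0.16724678  0.10454888] [np.float64(0.6231494260381841), np.float64(-0.16711937946477096)] [-0.49787312  1.10306273  0.22287733] [[256.43317949 231.55773272]] [[255.87760652 239.42925711]]
```

View pics/near.png

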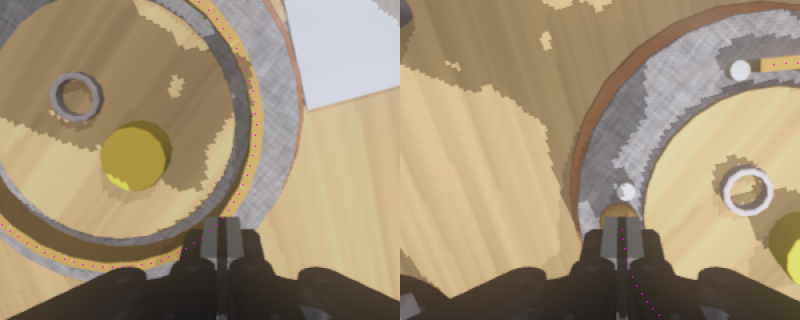

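Left: the collar's strip runs under the magenta model dots. Right: the ball (618,212) sits under the tips and the plain end is at (762,65). I'll enlarge it to measure the residual offset.

Run:
```python
from h import *
o=[]
for a,(x,y) in((140,(90,60)),(0,(240,70))):
    c=pickle.load(open(f"pics/n{a}.pkl","rb"));im=c["color"][y:y+190,x:x+130,::-1]
    im=cv2.resize(im,None,fx=3,fy=3,interpolation=cv2.INTER_CUBIC)
    if a==140: im=cv2.resize(c["color"][60:250,165:295,::-1],None,fx=3,fy=3,interpolation=cv2.INTER_CUBIC);x=165
    for m in np.arange(0,277.1,5):
        u,v=proj(c,[*mark(m,0)[:2],.072])[0];cv2.circle(im,(round(3*(u-x+.5)-.5),round(3*(v-y+.5)-.5)),1,(255,0,255),-1)
    o.append(im)
cv2.imwrite("pics/near2.png",np.hstack(o))
```

```text
(no output)
```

View pics/near2.png

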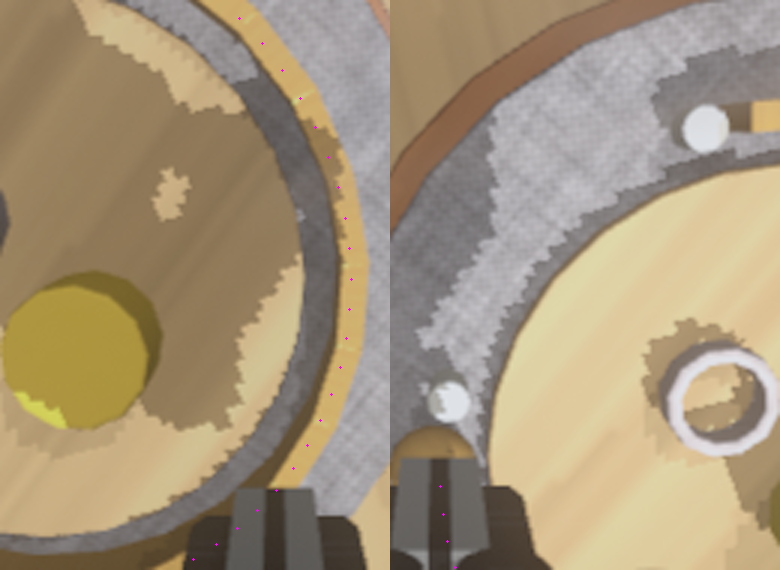

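Strip centre and dots agree to within about 1 mm at the side, the ball and the plain end. I'll start the touch, with a baseline force and a limit.

Run:
```python
from h import *
from workcell import r
def F(n=8):
    o=[]
    for _ in range(n): r.wait(.02);o.append(r.state()["ft_force"])
    return np.mean(o,0)
f0=F();print("base",f0)
for z in(.074,.072,.071,.070,.069):
    r.move_l(mark(0,z),v=.02);f=F()-f0;print(z,f.round(2),r.state()["tool_pos"][2]-.022)
    if f[2]>5:break
print(r.state()["t"])
```

```text
base [ 0.02483378  0.1436708  -0.31954918]
0.074 [ 0.11 -0.07  0.2 ] 0.07409346870241235
0.072 [ 0.23 -0.23  0.96] 0.07212449007489924
0.071 [ 0.25 -0.38  1.75] 0.07114233955302532
0.07 [ 0.67 -0.41  1.85] 0.07008703588043247
0.069 [ 0.34 -0.31  2.85] 0.06906527376596852
9.8583
```

Run:
```python
from h import *
from workcell import r,hand,capture
f0=np.array([.025,.144,-.32]);L=[]
for a in list(np.arange(7.7,276,7.7))+[277.3]:
    r.move_l(mark(a,.0695),v=.03)
    s=r.state();f=s["ft_force"]-f0;L.append((round(a),*f.round(1).tolist(),round((s["tool_pos"][2]-.022)*1e3,2)))
    if f[2]>7: print("HIGH");break
r.wait(.2)
print(*L,sep="\n");print(r.state()["t"])
r.move_l(mark(277.3,.09),v=.04);r.move_l(mark(277.3,.23),v=.15)
c=capture("wrist");cv2.imwrite("pics/end.png",c["color"][:,:,::-1]);s=r.state();print(s["t"],s["tool_pos"],s["ft_force"])
```

```text
(8, 0.2, 1.0, 3.3, np.float64(69.42))
(15, -0.1, 1.2, 1.9, np.float64(69.49))
(23, 0.1, -0.0, 2.0, np.float64(69.48))
(31, 0.3, 0.0, 3.2, np.float64(69.48))
(38, 0.1, 0.5, 2.4, np.float64(69.47))
(46, -0.0, 1.0, 3.3, np.float64(69.45))
(54, -0.3, 0.8, 2.5, np.float64(69.43))
(62, -0.9, -0.4, 2.3, np.float64(69.46))
(69, 0.4, -0.3, 3.0, np.float64(69.42))
(77, 0.2, -0.2, 2.0, np.float64(69.44))
(85, -1.4, -0.7, 3.5, np.float64(69.41))
(92, -1.1, 0.7, 2.6, np.float64(69.41))
(100, -0.9, 0.5, 3.0, np.float64(69.43))
(108, -1.0, -1.0, 2.0, np.float64(69.4))
(116, -0.7, -0.2, 2.8, np.float64(69.43))
(123, -1.3, -0.3, 1.3, np.float64(69.41))
(131, -0.5, -0.6, 2.1, np.float64(69.44))
(139, -1.0, -1.0, 2.6, np.float64(69.45))
(146, -1.3, -1.7, 2.7, np.float64(69.45))
(154, -0.5, -0.7, 1.9, np.float64(69.49))
(162, -0.0, -0.8, 3.1, np.float64(69.48))
(169, -0.4, -1.4, 1.8, np.float64(69.5))
(177, -0.9, -1.0, 2.8, np.float64(69.5))
(185, -0.6, -1.0, 2.5, np.float64(69.52))
(192, 0.6, -0.9, 3.2, np.float64(69.52))
(200, -0.2, -1.3, 1.0, np.float64(69.53))
(208, -0.6, -0.4, 2.0, np.float64(69.57))
(216, 1.7, -2.2, 1.1, np.float64(69.58))
(223, -0.2, -1.4, 2.4, np.float64(69.58))
(231, 0.6, -1.0, 2.9, np.float64(69.59))
(239, -0.1, -1.2, 2.7, np.float64(69.59))
(246, 0.5, -0.0, 2.2, np.float64(69.62))
(254, 0.2, -0.9, 2.0, np.float64(69.63))
(262, 0.6, -0.8, 2.8, np.float64(69.58))
(270, 0.3, -0.8, 2.8, np.float64(69.6))
(277, 1.8, 0.1, 1.9, np.float64(69.56))
25.975
27.7667 [ 0.55117854 -0.21690681  0.25069182] [0.03790388 0.70528735 0.07508231]
```

View pics/end.png

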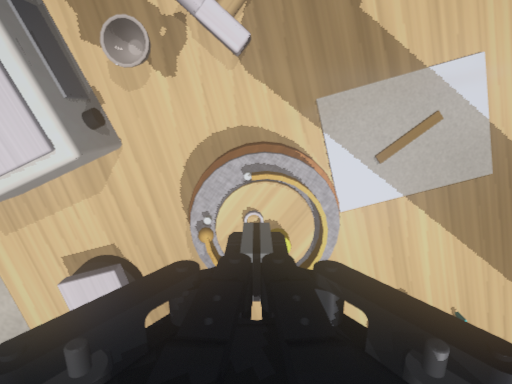

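The touch stayed at about 2.5 N all the way round. The collar is still in place, with the ball at (205,235) and the plain end at (253,177) by their pegs, and the hand is clear above.

```bash
python3 -c "
from workcell import order
print(order.hand_in())"
```

```text
the job is handed in; nothing more can be done
None
```

The closed fingertips ran along the collar's top edge from the ball to the plain end at about 2.5 N (pad down roughly 2.5 mm); the collar looked unmoved afterwards, the hand finished clear above, and the job was handed in at about 28 s.

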